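# Open the specimen dry box and hold its lid up

## Task

Open the dry box of specimen mounts by the black knob on its lid and hold the lid up, about 35 degrees open, so that I can reach in: the program finishes while the gripper is still holding it there, because the lid falls shut by itself. Nobody can see whether the knob's quarter-turn latch under the lid is caught, so tug the knob upward before you turn it; if the lid is held, turn the knob a quarter turn to release it. Never let the lid drop, and leave everything else on the bench where it is.

Things in the scene. Friction and masses are not known exactly. Their poses are not given: they have to be found in the camera images.
- dry_box: White steel case with a hinged lid (clear window in an aluminium frame), heavy, fixed to the bench. Case 200 mm deep, 270 mm wide, 110 mm high, lid another 11 mm. Origin: centre of its underside on the bench; x points from the front (latch side) to the back (hinge side), y along the hinge, z up.
- lid (a joint): Lid angle in rad: 0 shut, grows as the front edge rises (stop at 1.75). The lid weighs about 0.5 kg and falls shut when let go; at the knob about 3 N lifts it. A caught latch has a little play: the lid then rises by about 0.02 rad (4 mm at the knob) and stops dead; a lid that rises past 0.04 rad is free.
- lid_hinge (a point): Point on the lid's hinge line, mid-width, at the top of the case's back wall (110 mm above the bench). The hinge line runs along its y axis. The point turns with the lid.
- knob_grip (a point): Centre of the knob's head, on its axis; axes of the lid (turns with the lid, not the knob): x from knob to hinge, z out of the lid. Black knurled round knob, 34 mm across, head 30 mm high on a 9 mm neck, amid the lid's wide aluminium front rail; this point is 24.5 mm above the lid's top face, 162 mm from the hinge line along the lid and 35.5 mm above it. The lid can be lifted by the knob.
- knob_dot (a point): Red dot on the knob's upper rim, 16.5 mm from its axis; turns with the knob. The knob is clamped on its spindle any way round, so the dot shows how far it has been turned, not where the tongue points. Turning takes 0.05 N m and it stays where left. From caught, 1.6 rad either way releases: the tongue holds within about 0.65 rad of straight to the front. Turning a free latch may catch it.
- mount_a: dark green resin specimen mount, a disc 30 mm across and 20 mm high, beside the dry box (bystander)
- mount_b: second such mount beside the dry box (bystander)
- tweezers: steel tweezers, 130 mm long, 6 mm thick, lying beside the dry box (bystander)
- screwdriver: red-handled screwdriver lying on the bench (bystander)
- beaker: glass beaker, 68 mm across, 90 mm high (bystander)
- carton: cardboard carton 120 x 85 x 65 mm (bystander)
- mouse: black computer mouse (bystander)
- objective: steel microscope objective standing on the bench, 33 mm across, 43 mm high (bystander)

How it is judged:
On the way, in this order (a step that is already met when the one before it is completed fails the run):
1. the lid is tugged upward (past 0.008 rad) while the knob has not yet been turned (value of joint lid above 0.008 rad and distance of knob_dot from where it was at the start of the episode below 0.012 m).
2. the lid is raised past 0.47 rad (value of joint lid above 0.47 rad), for 0.2 s.
At the end, for the whole second after the job is handed in: The lid stands still between 0.47 and 0.87 rad (27 to 50 degrees) open, carried by the gripper (fingers press on it with more than 1 N), and every bystander is within 30 mm of its start (value of joint lid between 0.47 and 0.87 rad and velocity of joint lid between -0.1 and 0.1 rad/s and contact force between the fingers and dry_box above 1 N and distance of each of mount_a, mount_b, tweezers, screwdriver, beaker, carton, mouse, objective from where it was at the start of the episode below 0.03 m); the arm keeps its last pose, push and grip.
It fails at once if the lid is dropped (falls faster than 1.5 rad/s) (velocity of joint lid below -1.5 rad/s).
It fails at once if a bystander is moved by more than 30 mm (distance of any of mount_a, mount_b, tweezers, screwdriver, beaker, carton, mouse, objective from where it was at the start of the episode above 0.03 m).
It also fails if it takes over 46 s, if anything falls off the work surface, if the arm or the gripper's body presses on something with over 40 N, if the wrist force passes 120 N, or if a joint passes its speed limit or range.

## Robot

A 6-joint arm with a two-finger parallel gripper is mounted at the origin on the work surface. World frame = base frame: x ahead of the robot, y to its left, z up, the work surface at z = 0. Lengths are in m, angles in rad, forces in N, time in s.
With the tool pointing down it reaches from about 0.35 to 0.85 m from the base axis. Payload 8.1 kg.
Tool frame: the origin (TCP) lies on the centre line of the jaws, within the pads' length; the fingertips stand 19 mm ahead of it and the grasp point (between the pads) is the TCP (robot.tips_ahead is the distance from the TCP to the fingertips, in m); y points along the fingers, z is the direction in which the jaws open and shut, and the axes are right-handed (so a half turn about y gives the same grasp; the last joint's range is limited). The gripper opens to 93 mm and grips with 3 to 60 N. Pads are 15 mm wide; open, the fingers measure 128 mm over their backs; the gripper's body (75 mm by 188 mm) begins 65 mm behind the grasp point.
Start: joints at [-1.279, 0.13, 1.488, -0, 1.523, -0.085], TCP at [0.221, -0.558, 0.238] pointing down, gripper open.
Joint ranges: [-2.96, 2.96], [-0.89, 2.26], [0.02, 2.5], [-1.34, 4.48], [0, 2.73], [-2.66, 2.66]. Speed limits (rad/s): [2.39, 2.39, 2.79, 3.14, 3.14, 3.14].

## Interface

Orientations are given as a rotation vector (axis times angle).
In Python, from plant import robot, imaging, models gives the robot as it stands.
- The arm moves only by the tool carry_out, never from a script. Its argument "motion" is one flat list of numbers, 7 for each row, row after row: the shift along the tool's x, y, z in m, then the turn, a rotation vector about the tool's x, y, z in degrees, then the opening, from -1 (shut) to 1 (fully open). A call has exactly 5 rows; each row shifts and turns the pose as measured when the row begins, along the tool's axes as they then stand; what a row does not reach is not made up. A row lasts 1/10 s, in which the tool goes at most 50 mm and 8.59 degrees, less where a joint would pass 70% of its speed; a pose out of reach is approached as far as the arm can. A call is refused whole if a number of a shift passes 0.05 or a number of a turn 8.59, either way. A call with a gripper value outside its range is refused whole. The fingers move at their own pace and stop on an object; "squeeze" is the grip in N (left out, the last holds). Time passes only in rows, so rows that do not move let the fingers close, or fill a call up. It gives the time, the measured TCP pose, the force and the opening at its end, in the units of the state.
- robot.read_state(): the state, without advancing time (a new reading comes with each control period).
- imaging.read_camera(name): name is "side" or "top" or "wrist"; returns the picture (480x640x3 uint8, blue, green, red); there is no depth.
- imaging.camera_model(name): a dict with "K" (3x3 intrinsics, pixels), "position" and "orientation" of the camera in the world. Camera axes: x right, y down, z forward; pixel columns grow to the right and rows downward; lengths in m; the calibration is good to about 2 mm. The wrist camera is an equidistant fisheye: a pixel r from the principal point sees the ray r / f radians off the axis. A picture is of the moment at which its call begins: read the wrist's pose just before it. camera_model takes no time and is no camera call; for the wrist camera it gives the pose at the moment of the call.
- robot.close_job(): hands the job in, once; it reports no verdict.
Trained networks look in the newest picture that a camera, given by its name, has taken for a name from the list of things; names that differ only in an ending like _2 or _b are one class to them, and where a whole thing is asked for, a point or a joint stands for the part that bears it (a point fixed in the world has none). Each returns a list of dicts, best first, with "confidence" (0 to 1); they miss things now and then, are a little off and sometimes report something else, mostly with a low value. They report only what shows in the picture. A call takes as long as a camera call.
- models.outline_of(camera, thing): "pixels" (480x640 bool, what is visible of it) and "pixel" ([column, row] in pixels, amid what is visible of it).
The state is a dict: "t": time; "q": joint angles; "dq": joint speeds; "joint_torque": joint torques, N m; "tool_pos": TCP position; "orientation": TCP orientation; "force": force on the tool from outside, world axes, zero at the start; "wrist_torque": the same for the moment, N m; "opening": finger opening in m.
Only numpy, scipy, OpenCV 4.12 (cv2) and the standard library are available. Lean on these libraries where they do the work, as an engineer would, in place of code of your own. Each camera call takes 0.05 s, during which the arm holds its last target.

## Working session

There is one attempt and no reset: what is moved stays moved. The work goes in short steps, Python scripts to look and compute and a tool call to move; the robot and the scene stay as the last step left them, time stands still between calls to the robot, and variables do not carry over. Pictures are saved under pics/ and viewed, and the job is handed in when it is done.

Besides the shell and the picture viewer there is one more tool, called as a command line: name --argument value ..., lists and objects as JSON in quotes. carry_out: Moves the arm, as the interface text tells. Its arguments: {"type":"object","properties":{"motion":{"type":"array","items":{"type":"number"}},"squeeze":{"type":"number"}},"required":["motion"]}

```bash
mkdir -p pics; python3 - <<'E'
from plant import robot, imaging, models
import cv2
print(robot.read_state())
for n in ("side","top","wrist"):
    cv2.imwrite(f"pics/{n}0.png",imaging.read_camera(n)); m=imaging.camera_model(n); print(n,m)
    for th in ("dry_box","knob_grip","knob_dot"):
        try:
            print(n,th,[(r["pixel"],round(r["confidence"],2),r["pixels"].sum()) for r in models.outline_of(n,th)][:3])
        except Exception as e: print(th,e)
E
```

```text
{'t': 0.0, 'q': array([-1.27942646e+00,  1.31113004e-01,  1.48929942e+00, -9.50898144e-06,
        1.52301244e+00, -8.53850355e-02]), 'dq': array([ 4.23131353e-04,  2.78572975e-04, -1.58251396e-04,  1.47349943e-03,
        4.11028392e-05,  5.21206804e-04]), 'joint_torque': array([ 4.18311020e-04, -5.59829521e+01, -4.91768289e+01,  7.70364027e-02,
        3.53352854e-02, -8.27565327e-05]), 'tool_pos': array([ 0.22061107, -0.55738155,  0.23660514]), 'orientation': array([-0.38442905,  2.01734325, -2.01360589]), 'force': array([-0.12112217,  0.18396748,  0.2907507 ]), 'wrist_torque': array([ 0.04887312, -0.00624681,  0.0622963 ]), 'opening': 0.09330460530292209}
side {'K': array([[549.36044592,   0.        , 324.81437343],
       [  0.        , 549.36044592, 252.27546704],
       [  0.        ,   0.        ,   1.        ]]), 'position': array([-0.04579692,  1.05636755,  0.98080214]), 'orientation': array([-0.68031477,  2.48790005, -1.29615366])}
side dry_box [([334.8, 283.4], 0.64, np.int64(8681))]
side knob_grip [([335.2, 265.3], 0.71, np.int64(5037)), ([353.5, 250.3], 0.2, np.int64(158))]
side knob_dot [([349.2, 248.7], 0.6, np.int64(183))]
top {'K': array([[437.31694448,   0.        , 317.35102403],
       [  0.        , 437.31694448, 238.9757355 ],
       [  0.        ,   0.        ,   1.        ]]), 'position': array([ 0.53185564, -0.01005653,  1.485556  ]), 'orientation': array([-2.16738634,  2.22944889, -0.04848779])}
top dry_box [([300.7, 256.2], 0.57, np.int64(5733))]
top knob_grip [([301.8, 254.6], 0.92, np.int64(5770))]
top knob_dot [([323.5, 261.7], 0.59, np.int64(99))]
wrist {'K': array([[371.64829954,   0.        , 319.78649083],
       [  0.        , 371.64829954, 234.68294225],
       [  0.        ,   0.        ,   1.        ]]), 'position': array([ 0.29264167, -0.52962146,  0.38451338]), 'orientation': array([ 2.39874519, -1.63230066, -0.23008188])}
wrist dry_box []
wrist knob_grip []
wrist knob_dot []
```

View pics/side0.png

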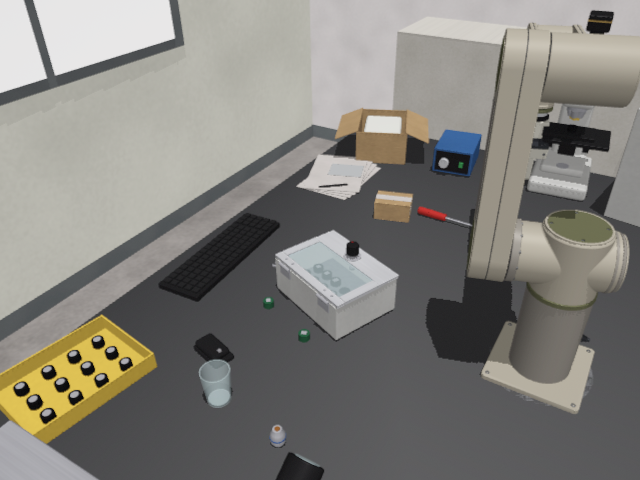

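View pics/top0.png

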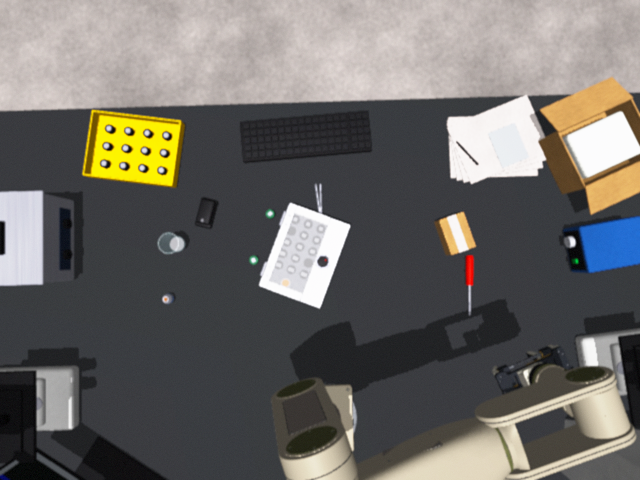

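View pics/wrist0.png

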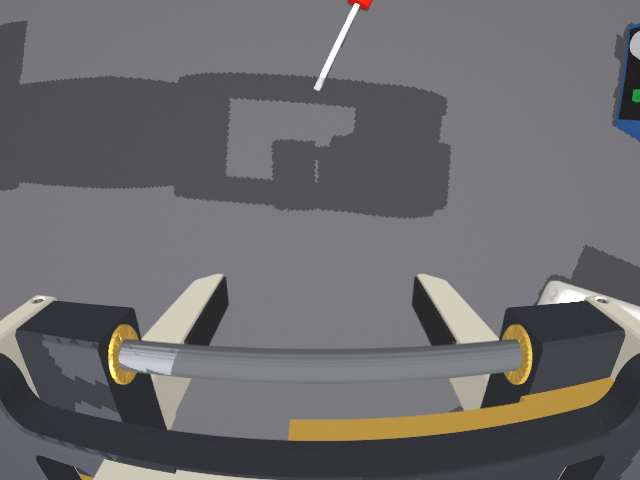

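```bash
cat > h.py <<'E'
from plant import robot, imaging, models
import cv2, numpy as np
from scipy.spatial.transform import Rotation as R
from scipy.optimize import minimize, least_squares
def proj(m,P):
    P=np.atleast_2d(P); c=R.from_rotvec(m["orientation"]).inv().apply(P-m["position"])
    return np.c_[c[:,0]/c[:,2]*m["K"][0,0]+m["K"][0,2], c[:,1]/c[:,2]*m["K"][1,1]+m["K"][1,2]]
def ray(m,px):
    d=np.linalg.inv(m["K"])@[px[0],px[1],1]; d=R.from_rotvec(m["orientation"]).apply(d); return m["position"],d/np.linalg.norm(d)
def atz(m,px,z):
    o,d=ray(m,px); return o+d*(z-o[2])/d[2]
def tri(rs):
    A=0;b=0
    for o,d in rs:
        M=np.eye(3)-np.outer(d,d); A=A+M; b=b+M@o
    p=np.linalg.solve(A,b); return p,[np.linalg.norm((np.eye(3)-np.outer(d,d))@(p-o)) for o,d in rs]
E
cat > a.py <<'E'
from h import *
ms={};masks={}
for n in ("side","top"):
    im=imaging.read_camera(n); ms[n]=imaging.camera_model(n)
    masks[n]=models.outline_of(n,"dry_box")[0]["pixels"]
    if n=="top":
        masks[n]|=models.outline_of(n,"knob_grip")[0]["pixels"]
    x=cv2.resize(im[180:340,220:400] if n=="top" else im[200:360,240:420],None,fx=4,fy=4,interpolation=cv2.INTER_CUBIC)[:600]
    k=masks[n][180:340,220:400] if n=="top" else masks[n][200:360,240:420]
    k=cv2.resize(k.astype(np.uint8),None,fx=4,fy=4)[:600]
    y=x.copy(); cs,_=cv2.findContours(k,0,1); cv2.drawContours(y,cs,-1,(0,255,0),1)
    cv2.imwrite(f"pics/{n}1.png",y)
    # knob: dark pixels
    hsv=cv2.cvtColor(im,cv2.COLOR_BGR2HSV)
    kk=(im.max(2)<60).astype(np.uint8)
    a=(315,252,332,270) if n=="top" else (343,240,362,260)
    sub=kk[a[1]:a[3],a[0]:a[2]]; ys,xs=np.nonzero(sub); print(n,"knob dark",xs.mean()+a[0],ys.mean()+a[1],xs.min()+a[0],xs.max()+a[0],ys.min()+a[1],ys.max()+a[1])
    red=((im[...,2].astype(int)-im[...,1]>40)); s=red[a[1]:a[3],a[0]:a[2]]; print("red",[(xx+a[0],yy+a[1]) for yy,xx in zip(*np.nonzero(s))])
np.savez("m.npz",**masks)
c=np.array([[sx*.1,sy*.135,z] for sx in(-1,1) for sy in(-1,1) for z in(0,.121)])
def cost(p):
    P=R.from_euler("z",p[2]).apply(c)+[p[0],p[1],0]; s=0
    for n in ms:
        h=cv2.convexHull(proj(ms[n],P).astype(np.float32))[:,0]
        z=np.zeros((480*4,640*4),np.uint8); cv2.fillPoly(z,[np.round((h+.5)*4).astype(int)],1)
        M=np.kron(masks[n],np.ones((4,4)))>0
        s+=1-(M&(z>0)).sum()/(M|(z>0)).sum()
    return s
x0=[*atz(ms["top"],(305,256),.121)[:2],np.radians(72)]
print(x0)
r=minimize(cost,x0,method="Nelder-Mead",options=dict(initial_simplex=np.array(x0)+np.array([[0,0,0],[.02,0,0],[0,.02,0],[0,0,.15]]),maxiter=90))
print(r.x,np.degrees(r.x[2]),r.fun)
p=r.x; kn=R.from_euler("z",p[2]).apply([.1-.162,0,.1455])+[p[0],p[1],0]
print("knob from box",kn,{n:proj(ms[n],kn) for n in ms})
P=R.from_euler("z",p[2]).apply(c)+[p[0],p[1],0]
for n in ms: print(n,proj(ms[n],P).round(1).tolist())
E
python3 a.py
```

```text
side knob dark 352.2721088435374 248.6326530612245 347 358 242 255
red [(np.int64(352), np.int64(241)), (np.int64(351), np.int64(242)), (np.int64(352), np.int64(242)), (np.int64(353), np.int64(242))]
top knob dark 321.5 258.25 320 323 258 259
red [(np.int64(324), np.int64(259)), (np.int64(325), np.int64(259)), (np.int64(326), np.int64(259)), (np.int64(324), np.int64(260)), (np.int64(325), np.int64(260)), (np.int64(326), np.int64(260)), (np.int64(325), np.int64(261))]
[np.float64(0.5407159629510945), np.float64(0.02974573972442139), np.float64(1.2566370614359172)]
[0.54604992 0.0317313  1.18572362] 67.93695921480622 1.042295975629309
knob from box [ 0.52276108 -0.02572851  0.1455    ] {'side': array([[352.56009268, 247.9459039 ]]), 'top': array([[323.04315793, 261.31196155]])}
side [[333.0, 263.3], [333.0, 229.7], [394.0, 309.5], [396.9, 273.9], [277.7, 288.5], [275.2, 253.9], [335.9, 341.2], [336.0, 304.6]]
top [[346.8, 227.7], [349.4, 225.0], [319.1, 302.5], [319.3, 306.4], [291.8, 207.3], [289.5, 202.8], [263.8, 281.7], [259.0, 283.8]]
```

View pics/side1.png

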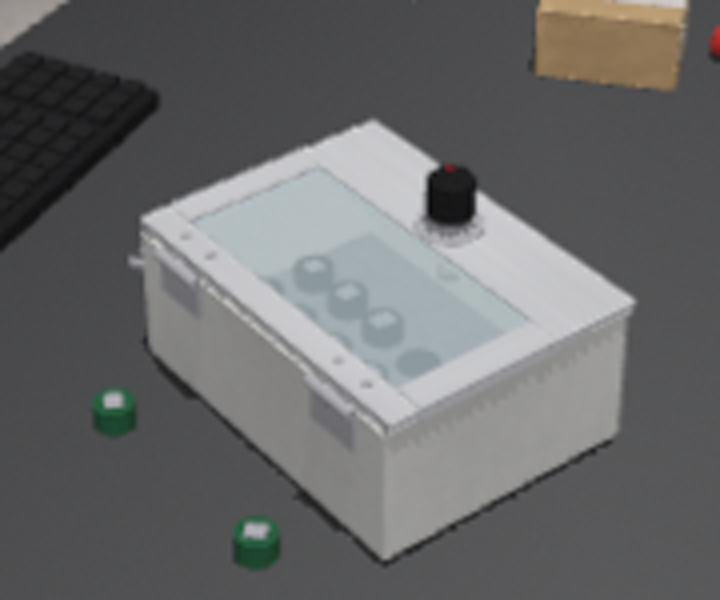

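View pics/top1.png

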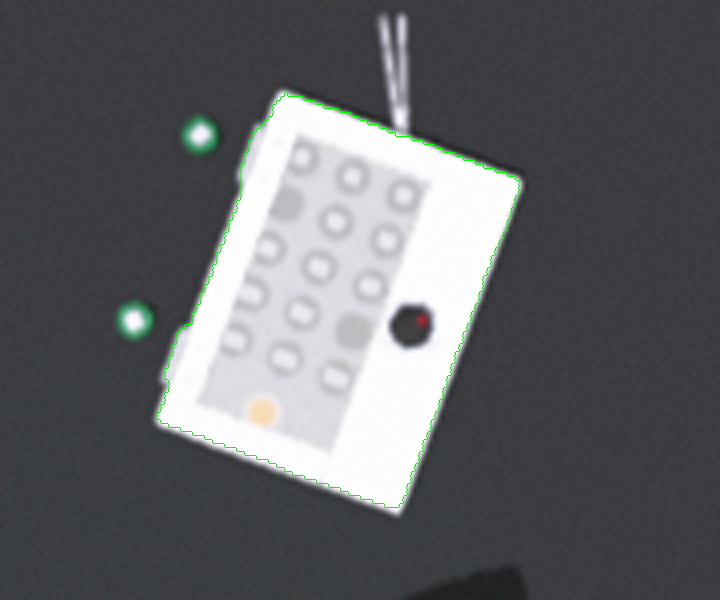

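```bash
python3 - <<'E'
from h import *
ms={n:imaging.camera_model(n) for n in("side","top")}
o=.375
T=[(x/4+220-o,y/4+180-o) for x,y in [(521,180),(401,514),(283,92),(157,421)]]
S=[(x/4+240-o,y/4+200-o) for x,y in [(373,120),(635,300),(143,217),(390,430)]]
C=[]
for t,s in zip(T,S):
    p,e=tri([ray(ms["top"],t),ray(ms["side"],s)]); C.append(p); print(p.round(4),np.round(e,4), atz(ms["top"],t,.121).round(4),atz(ms["side"],s,.121).round(4))
for nm,A in (("tri",np.array(C)),("top",np.array([atz(ms["top"],t,.121) for t in T])),("side",np.array([atz(ms["side"],s,.121) for s in S]))):
    fx=(A[2]+A[3]-A[0]-A[1])/2; fy=(A[1]+A[3]-A[0]-A[2])/2
    print(nm,"ctr",A.mean(0).round(4),"x",np.linalg.norm(fx).round(4),np.degrees(np.arctan2(fx[1],fx[0])).round(2),"y",np.linalg.norm(fy).round(4),np.degrees(np.arctan2(fy[1],fy[0])).round(2)-90, "front mid",((A[0]+A[1])/2).round(4))
# knob head: top centre z=.121+.0395=.1605
kt=(411/4+220-o,326/4+180-o); ks=(451.5/4+240-o,196/4+200-o)
print("knob top->",atz(ms["top"],kt,.158).round(4),"side",atz(ms["side"],ks,.1455).round(4),tri([ray(ms["top"],kt),ray(ms["side"],ks)]))
print("dot",atz(ms["top"],(423/4+220-o,320/4+180-o),.16).round(4),atz(ms["side"],(450/4+240-o,168/4+200-o),.16).round(4))
s=robot.read_state(); print(s["t"],R.from_rotvec(s["orientation"]).as_matrix().round(3),s["tool_pos"])
E
```

```text
[ 0.6349 -0.1133  0.12  ] [0. 0.] [ 0.6348 -0.1132  0.121 ] [ 0.6341 -0.1119  0.121 ]
[ 0.3786 -0.0116  0.1197] [0.001 0.001] [ 0.3779 -0.012   0.121 ] [ 0.3788 -0.0094  0.121 ]
[0.7096 0.0713 0.1191] [0.0002 0.0002] [0.7092 0.0711 0.121 ] [0.7082 0.0735 0.121 ]
[0.4548 0.1763 0.1154] [0. 0.] [0.4551 0.1755 0.121 ] [0.4516 0.1819 0.121 ]
tri ctr [0.5445 0.0307 0.1186] x 0.2009 67.95 y 0.2756 67.99000000000001 front mid [ 0.5068 -0.0624  0.1198]
top ctr [0.5442 0.0303 0.121 ] x 0.2008 67.83 y 0.2754 68.08000000000001 front mid [ 0.5064 -0.0626  0.121 ]
side ctr [0.5432 0.0335 0.121 ] x 0.2022 68.71 y 0.2769 67.61000000000001 front mid [ 0.5065 -0.0606  0.121 ]
knob top-> [ 0.5235 -0.0236  0.158 ] side [ 0.5214 -0.0228  0.1455] (array([ 0.52277849, -0.02403618,  0.14429089]), [np.float64(0.0006846659038855789), np.float64(0.0006846659038855516)])
dot [ 0.5278 -0.0328  0.16  ] [ 0.5283 -0.0328  0.16  ]
0.85 [[-0.93   0.     0.368]
 [-0.368 -0.    -0.93 ]
 [-0.    -1.     0.   ]] [ 0.22080903 -0.55790765  0.23765225]
```

carry_out --motion '[-0.038,-0.003,-0.031,0,0,0,1,-0.038,-0.003,-0.031,0,0,0,1,-0.038,-0.003,-0.031,0,0,0,1,-0.038,-0.003,-0.031,0,0,0,1,-0.038,-0.003,-0.031,0,0,0,1]' --squeeze 30

```text
t: 1.35
tool_pos: [0.34, -0.3424, 0.2505]
orientation: [-0.376, 2.024, -2.02]
force: [0.7, -0.6, 0.0]
opening: 0.0933
```

carry_out --motion '[-0.038,-0.003,-0.031,0,0,0,1,-0.038,-0.003,-0.031,0,0,0,1,-0.038,-0.003,-0.031,0,0,0,1,-0.038,-0.003,-0.031,0,0,0,1,-0.038,-0.003,-0.031,0,0,0,1]'

```text
t: 1.85
tool_pos: [0.4625, -0.1248, 0.2675]
orientation: [-0.371, 2.02, -2.022]
force: [1.1, -0.8, -0.0]
opening: 0.093
```

carry_out --motion '[-0.036,0,-0.028,0,0,0,1,-0.036,0,-0.028,0,0,0,1,-0.018,0,-0.014,0,0,0,1,0,0,0,0,-8,0,1,0,0,0,0,-8,0,1]'

```text
t: 2.35
tool_pos: [0.5258, -0.0155, 0.2691]
orientation: [-0.623, 1.838, -1.842]
force: [-0.8, 0.1, -0.1]
opening: 0.093
```

carry_out --motion '[0,0,0,0,-8,0,1,0,0,0,0,-8,0,1,0,0,0,0,-8,0,1,0,0,0,0,-6,0,1,0,0,0,0,0,0,1]'

```text
t: 2.85
tool_pos: [0.5261, -0.0141, 0.2693]
orientation: [-1.011, 1.465, -1.471]
force: [-0.1, 0.5, -0.2]
opening: 0.0933
```

```bash
cat > st.py <<'E'
from h import *
BX=R.from_euler("z",68,degrees=True).as_matrix()
K=np.array([.522,-.0245,.1455])
def st():
    s=robot.read_state(); T=R.from_rotvec(s["orientation"]).as_matrix()
    print("t",s["t"],"pos",s["tool_pos"].round(4),"F",s["force"].round(2),"M",s["wrist_torque"].round(2),"open",round(s["opening"],4),"q",s["q"].round(2))
    print("tool yaw(z)",np.degrees(np.arctan2(T[1,2],T[0,2])).round(2)); print(T.round(3).tolist())
    print("to knob in tool axes",(T.T@(K-s["tool_pos"])).round(4))
    return s,T
E
python3 - <<'E'
from st import *
st()
for n in("wrist","top"):
    im=imaging.read_camera(n)
    cv2.imwrite(f"pics/{n}2.png",im)
    print([(r["pixel"],r["confidence"]) for r in models.outline_of(n,"knob_dot")])
print(imaging.camera_model("wrist"))
E
```

```text
t 2.85 pos [ 0.5261 -0.0141  0.2693] F [-0.11  0.45 -0.24] M [-0.04 -0.04 -0.02] open 0.0933 q [-0.12 -0.09  1.65  0.    1.57  0.24]
tool yaw(z) -20.65
[[-0.353, 0.007, 0.936], [-0.936, 0.0, -0.353], [-0.003, -1.0, 0.006]]
to knob in tool axes [ 0.0115  0.1238 -0.0009]
[([316.6, 245.8], 0.95), ([316.0, 160.4], 0.6)]
[([269.4, 211.0], 0.22)]
{'K': array([[371.64829954,   0.        , 319.78649083],
       [  0.        , 371.64829954, 234.68294225],
       [  0.        ,   0.        ,   1.        ]]), 'position': array([0.55276891, 0.05768945, 0.41643989]), 'orientation': array([ 2.81862729, -0.5232215 , -0.06310351])}
```

View pics/wrist2.png

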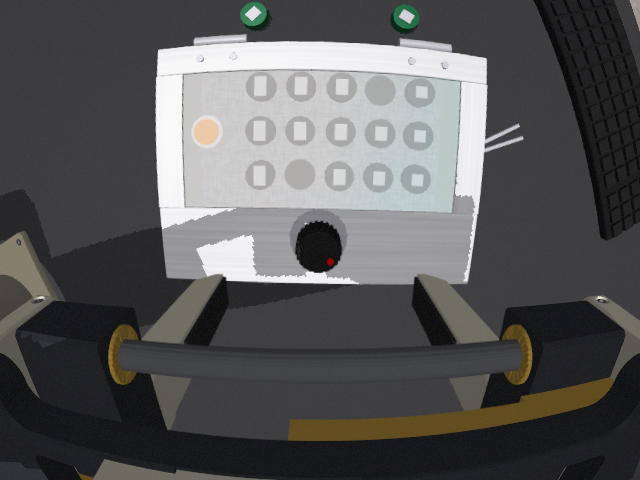

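```bash
cat >> h.py <<'E'
def rayf(m,px):
    v=(np.array(px)-m["K"][:2,2])/m["K"][0,0]; r=np.linalg.norm(v)
    d=np.r_[np.sin(r)*v/max(r,1e-9),np.cos(r)]; return m["position"],R.from_rotvec(m["orientation"]).apply(d)
def atzf(m,px,z):
    o,d=rayf(m,px); return o+d*(z-o[2])/d[2]
E
python3 - <<'E'
from st import *
m=imaging.camera_model("wrist")
im=cv2.imread("pics/wrist2.png"); k=(im.max(2)<45).astype(np.uint8)[215:280,285:350]
n,l,s,c=cv2.connectedComponentsWithStats(k); i=1+s[1:,4].argmax(); print(s[i],c[i]+[285,215])
ys,xs=np.nonzero(l==i); 
print("blob",atzf(m,c[i]+[285,215],.148)); print("dot",atzf(m,(330,262),.16))
lb=[(157,50),(487,59),(471,285),(166,278)]
for p in lb: print(atzf(m,p,.121).round(4))
print(st()[0]["t"])
E
```

```text
[  11    6   46   51 1764] [317.84977324 246.17517007]
blob [ 0.5225192  -0.02231162  0.148     ]
dot [ 0.52780816 -0.03334099  0.16      ]
[0.4554 0.1762 0.121 ]
[0.7103 0.071  0.121 ]
[ 0.6374 -0.1169  0.121 ]
[ 0.3792 -0.0095  0.121 ]
t 3.05 pos [ 0.5261 -0.0142  0.2693] F [ 0.31 -0.22 -0.14] M [-0.08 -0.05 -0.01] open 0.0933 q [-0.13 -0.09  1.65  0.    1.57  0.24]
tool yaw(z) -20.92
[[-0.357, 0.007, 0.934], [-0.934, 0.0, -0.357], [-0.003, -1.0, 0.006]]
to knob in tool axes [ 0.0114  0.1238 -0.0009]
3.05
```

carry_out --motion '[0.011,0.0,-0.001,0,1,0,1,0,0.035,0,0,0,0,1,0,0.035,0,0,0,0,1,0,0.03,0,0,0,0,1,0,0,0,0,0,0,1]'

```text
t: 3.55
tool_pos: [0.5221, -0.0274, 0.1686]
orientation: [-0.987, 1.485, -1.498]
force: [-0.6, 0.9, 0.4]
opening: 0.0929
```

```bash
python3 - <<'E'
from st import *
import st as S
S.K[:]=[.5222,-.0237,.147]
st()
E
```

```text
t 3.55 pos [ 0.5221 -0.0274  0.1686] F [-0.61  0.89  0.37] M [-0.02 -0.02  0.03] open 0.0929 q [-0.15 -0.05  1.8   0.    1.38  0.24]
tool yaw(z) -22.59
[[-0.384, 0.011, 0.923], [-0.923, -0.002, -0.384], [-0.003, -1.0, 0.011]]
to knob in tool axes [-0.0034  0.0216 -0.0015]
```

carry_out --motion '[-0.003,0.012,-0.001,0,0,0,1,0,0.01,0,0,0,0,1,0,0,0,0,0,0,1,0,0,0,0,0,0,-0.2,0,0,0,0,0,0,-0.2]' --squeeze 30

```text
t: 4.05
tool_pos: [0.5248, -0.0253, 0.1501]
orientation: [-0.981, 1.482, -1.503]
force: [-0.7, -0.6, -0.4]
opening: 0.0815
```

```bash
python3 - <<'E'
from st import *
import st as S
S.K[:]=[.5222,-.0237,.147]
st()
cv2.imwrite("pics/w3.png",imaging.read_camera("wrist"))
E
```

```text
t 4.05 pos [ 0.5248 -0.0253  0.1501] F [-0.7  -0.58 -0.45] M [-0.07 -0.06 -0.04] open 0.0815 q [-0.15 -0.03  1.82 -0.    1.34  0.25]
tool yaw(z) -22.77
[[-0.387, 0.017, 0.922], [-0.922, -0.003, -0.387], [-0.004, -1.0, 0.017]]
to knob in tool axes [-0.0005  0.0031 -0.0031]
```

View pics/w3.png

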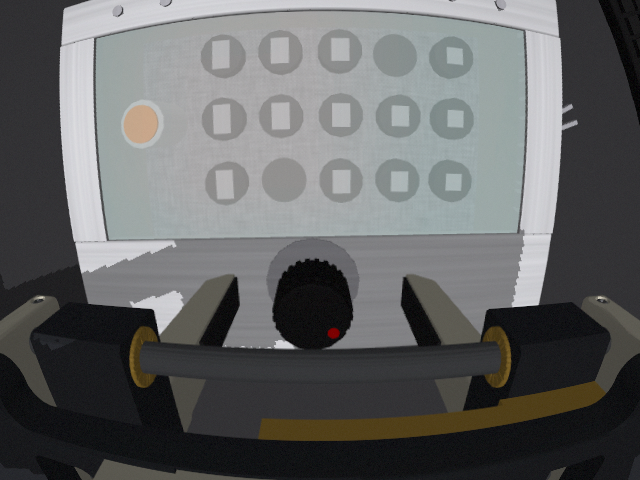

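carry_out --motion '[0,0.003,-0.003,-1,0,0,-0.2,0,0,0,0,0,0,-0.2,0,0,0,0,0,0,-0.4,0,0,0,0,0,0,-1,0,0,0,0,0,0,-1]'

```text
t: 4.6
tool_pos: [0.5231, -0.0242, 0.1486]
orientation: [-0.99, 1.496, -1.492]
force: [0.2, -0.2, 0.3]
opening: 0.038
```

```bash
python3 - <<'E'
from st import *
import st as S
S.K[:]=[.5222,-.0237,.147]
st()
cv2.imwrite("pics/w4.png",imaging.read_camera("wrist"))
E
```

```text
t 4.6 pos [ 0.5231 -0.0242  0.1486] F [ 0.16 -0.18  0.29] M [-0.   -0.09  0.02] open 0.038 q [-0.15 -0.02  1.81  0.    1.35  0.25]
tool yaw(z) -22.76
[[-0.387, 0.002, 0.922], [-0.922, 0.004, -0.387], [-0.005, -1.0, 0.001]]
to knob in tool axes [-0.0001  0.0016 -0.001 ]
```

View pics/w4.png

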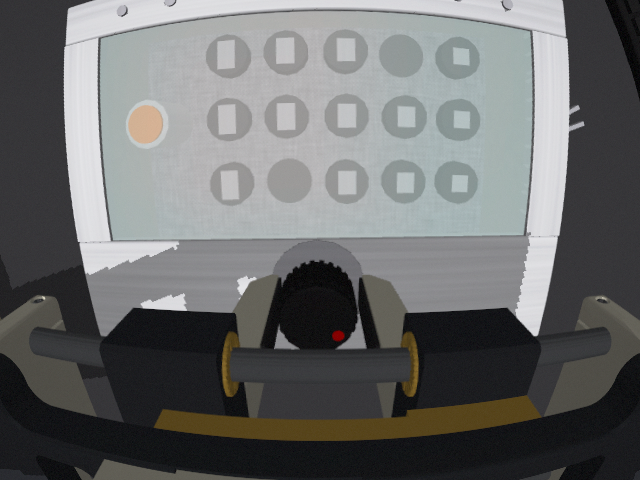

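Nearly closed (38 mm), knob centred between the pads, dot at (338,336). I'll finish closing, then tug up 3 mm per row.

carry_out --motion '[0,0,0,0,0,0,-1,0,0,0,0,0,0,-1,0,0,0,0,0,0,-1,0,-0.002,0,0,0,0,-1,0,-0.002,0,0,0,0,-1]'

```text
t: 5.15
tool_pos: [0.5222, -0.0236, 0.1517]
orientation: [-0.991, 1.498, -1.491]
force: [3.1, 2.2, -6.4]
opening: 0.0324
```

```bash
python3 - <<'E'
from st import *
st()
E
```

```text
t 5.15 pos [ 0.5222 -0.0236  0.1517] F [ 3.12  2.15 -6.37] M [-0.01 -0.72  0.02] open 0.0324 q [-0.15 -0.02  1.8   0.01  1.36  0.25]
tool yaw(z) -22.75
[[-0.387, 0.0, 0.922], [-0.922, 0.005, -0.387], [-0.005, -1.0, -0.002]]
to knob in tool axes [0.001  0.0062 0.0002]
```

carry_out --motion '[0,-0.002,0,0,0,0,-1,0,-0.002,0,0,0,0,-1,0,-0.002,0,0,0,0,-1,0,-0.002,0,0,0,0,-1,0,0,0,0,0,0,-1]'

```text
t: 5.65
tool_pos: [0.5221, -0.0234, 0.152]
orientation: [-0.992, 1.5, -1.49]
force: [3.5, 0.7, -6.4]
opening: 0.0323
```

```bash
python3 - <<'E'
from st import *
st()
cv2.imwrite("pics/w5.png",imaging.read_camera("wrist"))
E
```

```text
t 5.65 pos [ 0.5221 -0.0234  0.152 ] F [ 3.47  0.68 -6.41] M [-0.13 -0.74  0.02] open 0.0323 q [-0.15 -0.02  1.8   0.01  1.36  0.25]
tool yaw(z) -22.75
[[-0.387, -0.001, 0.922], [-0.922, 0.006, -0.387], [-0.005, -1.0, -0.003]]
to knob in tool axes [0.0011 0.0065 0.0004]
```

View pics/w5.png

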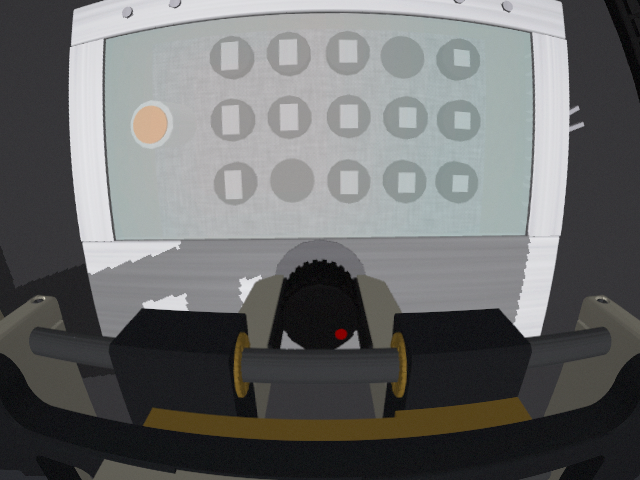

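carry_out --motion '[0,-0.005,0,0,0,0,-1,0,-0.005,0,0,0,0,-1,0,0.002,0,0,0,0,-1,0,0.002,0,0,0,0,-1,0,0,0,0,0,0,-1]'

```text
t: 6.2
tool_pos: [0.5219, -0.0237, 0.1491]
orientation: [-0.993, 1.502, -1.489]
force: [-0.7, 0.4, -1.5]
opening: 0.0326
```

```bash
python3 - <<'E'
from st import *
st()
E
```

```text
t 6.2 pos [ 0.5219 -0.0237  0.1491] F [-0.74  0.43 -1.5 ] M [ 0.12 -0.04  0.05] open 0.0326 q [-0.15 -0.02  1.8   0.01  1.36  0.25]
tool yaw(z) -22.79
[[-0.387, -0.003, 0.922], [-0.922, 0.006, -0.387], [-0.005, -1.0, -0.006]]
to knob in tool axes [0.0007 0.0036 0.0004]
```

carry_out --motion '[0,0,0,0,-8,0,-1,0,0,0,0,-8,0,-1,0,0,0,0,-8,0,-1,0,0,0,0,-8,0,-1,0,0,0,0,-8,0,-1]'

```text
t: 6.7
tool_pos: [0.5221, -0.0238, 0.1492]
orientation: [-1.341, 0.972, -0.962]
force: [3.4, 0.1, -5.2]
opening: 0.0323
```

```bash
python3 - <<'E'
from st import *
st()
cv2.imwrite("pics/w6.png",imaging.read_camera("wrist"))
E
```

```text
t 6.7 pos [ 0.5221 -0.0238  0.1492] F [ 3.36  0.1  -5.18] M [ 0.02 -0.46 -0.04] open 0.0323 q [-0.15 -0.02  1.8   0.01  1.36 -0.47]
tool yaw(z) 18.53
[[0.318, -0.003, 0.948], [-0.948, 0.007, 0.318], [-0.007, -1.0, -0.001]]
to knob in tool axes [ 0.0006  0.0037 -0.0003]
```

View pics/w6.png

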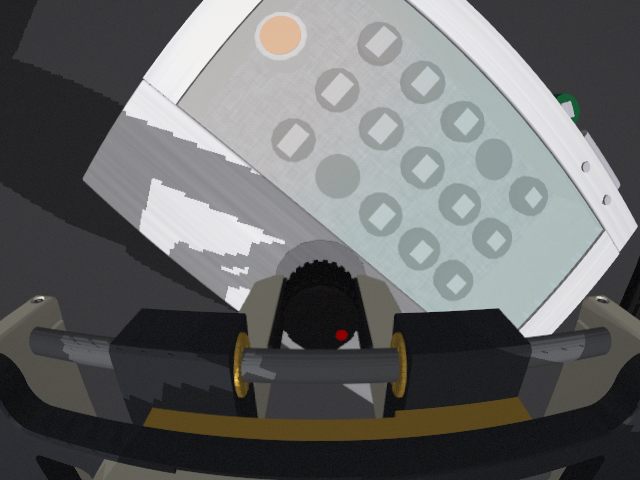

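The dot stays put relative to the jaws (341,335), so the knob turns with the gripper: 41° so far. On to about 95°.

carry_out --motion '[0,0,0,0,-8,0,-1,0,0,0,0,-8,0,-1,0,0,0,0,-8,0,-1,0,0,0,0,-8,0,-1,0,0,0,0,-8,0,-1]'

```text
t: 7.25
tool_pos: [0.5224, -0.0238, 0.1491]
orientation: [-1.524, 0.423, -0.417]
force: [3.1, 0.4, -4.6]
opening: 0.0324
```

carry_out --motion '[0,0,0,0,-8,0,-1,0,0,0,0,-4,0,-1,0,0,0,0,0,0,-1,0,0,0,0,0,0,-1,0,0,0,0,0,0,-1]'

```text
t: 7.75
tool_pos: [0.5225, -0.0237, 0.1491]
orientation: [-1.549, 0.261, -0.256]
force: [2.6, 0.3, -3.4]
opening: 0.0328
```

```bash
python3 - <<'E'
from st import *
st()
cv2.imwrite("pics/w7.png",imaging.read_camera("wrist"))
E
```

```text
t 7.75 pos [ 0.5225 -0.0237  0.1491] F [ 2.6   0.32 -3.37] M [-0.09 -0.46  0.1 ] open 0.0328 q [-0.15 -0.02  1.8   0.01  1.36 -1.39]
tool yaw(z) 71.09
[[0.946, -0.002, 0.324], [-0.324, 0.007, 0.946], [-0.004, -1.0, 0.006]]
to knob in tool axes [-0.0002  0.0036 -0.0009]
```

View pics/w7.png

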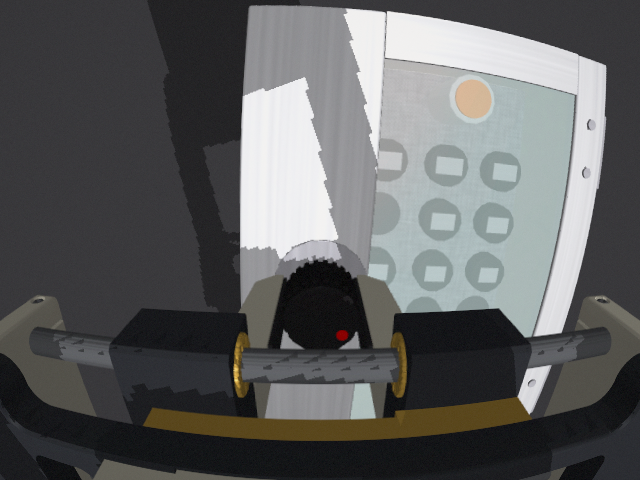

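carry_out --motion '[0,-0.0065,0.0013,-2,0,0.1,-1,0,-0.0065,0.0013,-2,0,0.1,-1,0,-0.0065,0.0013,-2,0,0.1,-1,0,-0.0065,0.0013,-2,0,0.1,-1,0,-0.001,0,0,0,0,-1]' --squeeze 45

```text
t: 8.3
tool_pos: [0.5254, -0.0164, 0.175]
orientation: [-1.687, 0.297, -0.244]
force: [3.3, -2.3, -8.0]
opening: 0.0325
```

```bash
cat >> st.py <<'E'
def lidchk():
    s,T=st()
    Hn=np.array([.5222,-.0237,0])+BX@[.162,0,.110]
    v=BX.T@(s["tool_pos"]-Hn); r0=np.array([-.162,.0391])
    th=np.arctan2(v[2],-v[0])-np.arctan2(r0[1],-r0[0])
    n=BX.T@(-T[:,1]); tilt=np.arctan2(n[0],n[2])
    print("lid from pos deg",np.degrees(th).round(2),"r err mm",((np.hypot(v[0],v[2])-np.hypot(*r0))*1e3).round(1),"lateral mm",(v[1]*1e3).round(1),"tool tilt",np.degrees(tilt).round(2),"side tilt",np.degrees(n[1]).round(2))
    return s,T
E
python3 -c "
from st import *
lidchk()"
```

```text
t 8.3 pos [ 0.5254 -0.0164  0.175 ] F [ 3.28 -2.29 -7.95] M [-0.85 -0.59  0.17] open 0.0325 q [-0.04  0.02  1.72 -0.13  1.45 -1.26]
tool yaw(z) 70.63
[[0.943, -0.055, 0.329], [-0.333, -0.125, 0.935], [-0.01, -0.991, -0.136]]
to knob in tool axes [-0.0002  0.0304 -0.0046]
lid from pos deg 9.3 r err mm 0.6 lateral mm -0.2 tool tilt 7.82 side tilt -0.22
```

carry_out --motion '[0,-0.0062,0.0014,-2.4,0,0.1,-1,0,-0.0062,0.0014,-2.4,0,0.1,-1,0,-0.0062,0.0014,-2.4,0,0.1,-1,0,-0.0062,0.0014,-2.4,0,0.1,-1,0,-0.0062,0.0014,-2.4,0,0.1,-1]'

```text
t: 8.8
tool_pos: [0.531, -0.0027, 0.2013]
orientation: [-1.888, 0.344, -0.217]
force: [3.4, 0.7, -6.8]
opening: 0.0324
```

```bash
python3 -c "
from st import *
lidchk()"
```

```text
t 8.8 pos [ 0.531  -0.0027  0.2013] F [ 3.43  0.71 -6.84] M [ 0.6  -0.82  0.22] open 0.0324 q [ 0.1   0.13  1.59 -0.3   1.59 -1.11]
tool yaw(z) 70.45
[[0.94, -0.13, 0.315], [-0.34, -0.31, 0.888], [-0.018, -0.942, -0.336]]
to knob in tool axes [-0.      0.0605 -0.0034]
lid from pos deg 19.68 r err mm -0.1 lateral mm -0.3 tool tilt 19.64 side tilt -0.25
```

Lid free, position and tilt both agree at 19.7°. Continue the same arc.

carry_out --motion '[0,-0.0064,0.0014,-2.1,0,0.1,-1,0,-0.0064,0.0014,-2.1,0,0.1,-1,0,-0.0064,0.0014,-2.1,0,0.1,-1,0,-0.0064,0.0014,-2.1,0,0.1,-1,0,-0.0064,0.0014,-2.1,0,0.1,-1]'

```text
t: 9.3
tool_pos: [0.5387, 0.0164, 0.2275]
orientation: [-2.073, 0.387, -0.185]
force: [4.1, -0.2, -8.0]
opening: 0.0325
```

```bash
python3 -c "
from st import *
lidchk()"
```

```text
t 9.3 pos [0.5387 0.0164 0.2275] F [ 4.12 -0.25 -8.04] M [ 0.6  -0.97  0.37] open 0.0325 q [ 0.21  0.26  1.45 -0.44  1.74 -1.02]
tool yaw(z) 70.6
[[0.938, -0.197, 0.286], [-0.347, -0.468, 0.813], [-0.026, -0.861, -0.507]]
to knob in tool axes [0.0006 0.093  0.0036]
lid from pos deg 31.14 r err mm 0.3 lateral mm -0.3 tool tilt 30.53 side tilt -0.43
```

carry_out --motion '[0,-0.0064,0.0014,-2.2,0,0.1,-1,0,-0.0064,0.0014,-2.2,0,0.1,-1,0,-0.0015,0,-0.2,0,0,-1,0,-0.001,0,0,0,0,-1,0,-0.001,0,0,0,0,-1]'

```text
t: 9.8
tool_pos: [0.5431, 0.0271, 0.2384]
orientation: [-2.157, 0.407, -0.167]
force: [3.3, -2.3, -6.9]
opening: 0.0322
```

```bash
python3 - <<'E'
from st import *
lidchk()
for n in("side","wrist","top"): cv2.imwrite(f"pics/{n}8.png",imaging.read_camera(n))
lidchk()
E
```

```text
t 9.8 pos [0.5431 0.0271 0.2384] F [ 3.27 -2.27 -6.91] M [ 0.31 -0.8   0.38] open 0.0322 q [ 0.26  0.33  1.38 -0.49  1.81 -0.99]
tool yaw(z) 70.81
[[0.936, -0.227, 0.268], [-0.35, -0.535, 0.769], [-0.031, -0.814, -0.581]]
to knob in tool axes [0.0012 0.108  0.0086]
lid from pos deg 36.61 r err mm 0.6 lateral mm -0.4 tool tilt 35.54 side tilt -0.57
t 9.95 pos [0.5431 0.0271 0.2385] F [ 3.33 -1.29 -8.11] M [ 0.4  -0.85  0.42] open 0.0323 q [ 0.26  0.33  1.38 -0.49  1.81 -0.99]
tool yaw(z) 70.79
[[0.936, -0.227, 0.268], [-0.35, -0.535, 0.769], [-0.031, -0.814, -0.58]]
to knob in tool axes [0.0012 0.1081 0.0086]
lid from pos deg 36.63 r err mm 0.6 lateral mm -0.4 tool tilt 35.52 side tilt -0.57
```

View pics/side8.png

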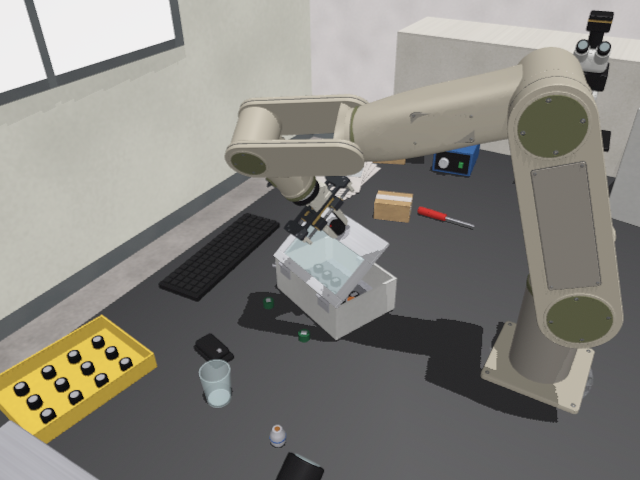

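View pics/wrist8.png

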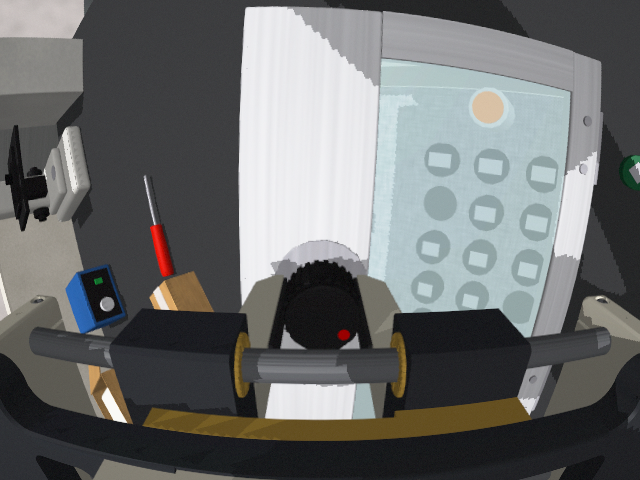

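View pics/top8.png

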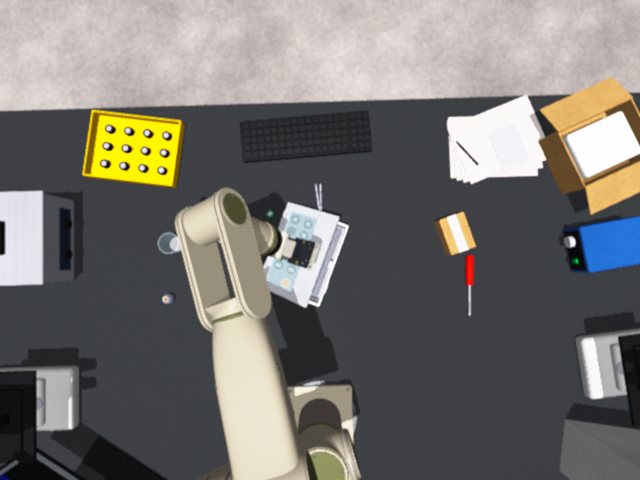

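The side view shows the lid raised with the knob in the gripper. In the wrist view the dot is still at (343,335) between the pads. The green mounts, beaker, carton, screwdriver and tweezers are where they started. The pose holds steady, so I'm handing in.

```bash
python3 - <<'E'
from st import *
print(robot.close_job()); lidchk()
E
```

```text
the job is handed in; nothing more can be done
None
the job is handed in; nothing more can be done
```

The lid is open at about 36 degrees and the gripper is still holding it by the knob. I handed the job in that way at about 10 s of the 46 s allowed.

- **Tug:** I gripped the knob and pulled up before turning it. The lid rose about 3.5 mm (0.02 rad) and stopped, and a harder pull did not lift it further. The latch was caught.
- **Release:** I turned the knob 94 degrees. The red dot stayed fixed relative to the jaws, so the knob turned with the gripper. The lid then came up freely.
- **Lift:** I raised the lid along its hinge arc, tilting the tool with it.

**Last checks before handing in:**
- The lid angle came out at 36.6 degrees (0.64 rad) from the gripper's position and 35.5 degrees from its tilt. Both are inside the 27 to 50 degree range, and I read no lid angle directly.
- The pose did not change over 0.15 s, the squeeze was set to 45 N with the jaws stopped on the knob at 32 mm, and the wrist force was about 8 N.
- In the side, top and wrist pictures the mounts, tweezers, screwdriver, beaker and carton look unmoved. The mouse is in place in the side view, but the arm hides most of it from the top. I judged these by eye and did not measure them. I did not check the objective specifically.
- The state could not be read after handing in, so nothing confirms the final second. No check failed.

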